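# Index the stone-setting head by four clicks

### The arm

A 7-joint arm with a two-finger parallel gripper is mounted at the origin on the work surface. World frame = base frame: x ahead of the robot, y to its left, z up, the work surface at z = 0. Lengths are in m, angles in rad, forces in N, time in s.
With the tool pointing down it reaches from about 0.4 to 0.875 m from the base axis. Payload 19.3 kg.
Tool frame: the origin (TCP) lies at the very end of the fingers, on their centre line; the grasp point (between the pads) lies 19 mm behind it; y points along the fingers, x is the direction in which the jaws open and shut, and the axes are right-handed (so a half turn about y gives the same grasp; the last joint's range is limited). The gripper opens to 85 mm and grips with 20 to 120 N. Pads are 22 mm wide; open, the fingers measure 114 mm over their backs; the gripper's body (76 mm by 85 mm) begins 54 mm behind the grasp point. The pads swing forward as they close: fully open they stand 13 mm farther back than shut.
Start: joints at [-1.338, 0.521, -0.036, 1.599, 0.021, 1.021, -0.113], TCP at [0.186, 0.597, 0.231] pointing down, gripper open.
Joint ranges: [-2.91, 2.91], [-0.3, 2.13], [-1.5, 1.42], [0.17, 2.43], [-1.26, 4.41], [0.16, 1.93], [-2.52, 2.52]. Speed limits (rad/s): [1.89, 1.89, 2.39, 2.39, 3.01, 3.01, 3.01].

### API

Orientations are given as a rotation vector (axis times angle).
In Python, from workcell import status, cams, r gives the robot as it stands. The module is installed in compiled form; this text tells all that it offers.
- The arm moves only by the tool jog_arm, never from a script. Its argument "steps" is a list of rows, each a list of 4 numbers: the shift along the tool's x, y, z in mm, then the turn about the tool's y in rad. In form: [[dx, dy, dz, spin], ...]. A call has 1 to 12 rows; each row shifts and turns the commanded pose from where the row before left it, along the tool's axes as they then stand; what a row does not reach is not made up. A row lasts 1/12 s, in which the tool goes at most 41.7 mm and 7.16 degrees, less where a joint would pass 70% of its speed; a pose out of reach is approached as far as the arm can. A call with a gripper value outside its range is refused whole. "claw" is the closure, from 0 (fully open) to 1 (shut), set as the call begins (left out, the last holds). The fingers move at their own pace and stop on an object; the grip force is fixed at half the most. Time passes only in rows, so rows that do not move let the fingers close. It gives the time, the measured TCP pose, the force and the opening at its end, in the units of the state.
- status.state(): the state, without advancing time (a new reading comes with each control period).
- cams.read_camera(name): name is "scene" or "top" or "wrist"; returns a dict with "pixels" (420x560x3 uint8, blue, green, red), "fx", "fy", "cx", "cy" (pixels), "k1" (the pictures are not rectified: a ray, as slopes to the right and down, at radius r is drawn at 1 + k1 r^2 times it, then the intrinsics apply), "R" (3x3) and "t" (3): a world point X has camera coordinates R X + t; the wrist camera has in their place "hand_eye" (4x4, takes a point from camera to tool coordinates, whose origin is the TCP and whose axes are the tool frame's). Camera axes: x right, y down, z forward; pixel columns grow to the right and rows downward; lengths in m; the calibration is good to about 2 mm. A picture is of the moment at which its call begins: read the wrist's pose just before it. There is no depth.
- r.close_job(): hands the job in, once; it reports no verdict.
The state is a dict: "t": time; "joint_pos": joint angles; "qd": joint speeds; "effort": joint torques, N m; "ee_pos": TCP position; "eef_rot": TCP orientation; "force": force on the tool from outside, world axes, zero at the start; "wrist_torque": the same for the moment, N m; "finger_gap": finger opening in m.
Only numpy, scipy, OpenCV 4.12 (cv2) and the standard library are available. Lean on these libraries where they do the work, as an engineer would, in place of code of your own. Each camera call takes 0.05 s, during which the arm holds its last target.

### The job

With a fingertip, push a spoke of the click-stop dial on the setting head so that the dial turns exactly four clicks clockwise (seen from above) from where it stands now, never going past the fourth click, and leave it resting in that click stop with the fingers clear. Do not grasp anything, do not touch the ring mounted on top of the dial, and leave the jar, the dish and the graver where they are.

Things in the scene. Friction and masses are not known exactly. Their poses are not given: they have to be found in the camera images.
- indexer: the setting head's fixed dark steel base, bolted to the bench: a flat disc 148 mm across and 9 mm high with a raised plate 128 mm across, 14 mm high, marked with 12 white ticks, one per click (30 degrees apart). Origin on the bench under the dial's axis, z up. The space between the raised plate (14 mm) and the spokes is open, apart from a central column 42 mm across.
- capstan: the turning part of the dial: a brass hub 50 mm across, from 37 to 53 mm above the bench (a narrower nose rises to 62 mm), with four level round steel spokes 90 degrees apart, 9 mm thick, their centre line 45 mm above the bench, reaching out to 65 mm from the axis. Three spokes have black ends, one a red end. Origin on the dial's axis at bench height; x along the red spoke, z up; it turns with the dial.
- ring_work: the finger ring being set, a pale metal disc-like band 20 mm across fixed on top of the hub, 62 to 69 mm above the bench; it turns with the dial and must not be touched. Origin on the axis at bench height.
- dial (a joint): angle of the dial in rad, growing clockwise seen from above. Click stops lie at whole multiples of 0.5236 rad (30 degrees); end stops at -0.12 and 3.82. It starts at rest in one of the stops 0 to 3. Between stops the resistance rises to about 0.17 N m (about 3.5 N at the middle of a spoke, up to 30 percent more or less), vanishes half-way, and from there the dial snaps ahead of the finger into the next stop and stays there by itself.
- dial_axis (a point): point on the dial's vertical axis at the height of the spokes' centre lines, 45 mm above the bench
- red_tip (a point): point on the centre line of the red-ended spoke, 60 mm from the axis, 45 mm above the bench
- jar: amber glass jar with a brass cap, 44 mm across, 50 mm high; origin under its centre. It stands loose on the bench, not needed for the work
- dish: white ceramic dish, 60 mm across, 20 mm high; origin under its centre. It stands loose on the bench, not needed for the work
- graver: wood-handled graver lying on the bench, 130 mm long along its x axis; origin at the underside of its middle. It stands loose on the bench, not needed for the work
There are look-alikes about, which are no part of the job. There is more than one size of the indexer; the one meant has the size given above.

How it is judged:
On the way:
1. the fingers push the dial round, past the first click (contact force between the fingers and capstan above 0.3 N and distance of red_tip from where it was at the start of the episode above 0.041 m).
At the end, for the whole second after the job is handed in: the dial rests four clicks (120 degrees, within 8) clockwise of where it started (red_tip has moved between 99.5 and 107.9 mm in a straight line), not turning; the jar, dish and graver are within 15 mm of where they were (distance of red_tip from where it was at the start of the episode between 0.0995 and 0.1079 m and value of joint dial above 1.95 rad and velocity of joint dial between -0.05 and 0.05 rad/s and distance of each of jar, dish, graver from where it was at the start of the episode below 0.015 m); the robot touches nothing.
It fails at once if the dial is turned past the fourth click (more than 140 degrees from its start) (distance of red_tip from where it was at the start of the episode above 0.1128 m).
It fails at once if the mounted ring is touched by the robot (contact force between any of the fingers, the arm and ring_work above 0.5 N).
It fails at once if the jar is moved, lifted or knocked (15 mm) (distance of jar from where it was at the start of the episode above 0.015 m).
It fails at once if the dish is moved, lifted or knocked (15 mm) (distance of dish from where it was at the start of the episode above 0.015 m).
It fails at once if the graver is moved, lifted or knocked (15 mm) (distance of graver from where it was at the start of the episode above 0.015 m).
It also fails if it takes over 64 s, if anything falls off the work surface, if the arm or the gripper's body presses on something with over 40 N, if the wrist force passes 120 N, or if a joint passes its speed limit or range.

## Working session

There is one attempt and no reset: what is moved stays moved. The work goes in short steps, Python scripts to look and compute and a tool call to move; the robot and the scene stay as the last step left them, time stands still between calls to the robot, and variables do not carry over. Pictures are saved under pics/ and viewed, and the job is handed in when it is done.

Besides the shell and the picture viewer there is one more tool, called after ">>>" by a JSON object that holds its "name" and its "arguments". jog_arm: Moves the arm, as the interface text tells. Its arguments: {"type":"object","properties":{"steps":{"type":"array","items":{"type":"array","items":{"type":"number"}}},"claw":{"type":"number"}},"required":["steps"]}

```bash
mkdir -p pics; python3 - <<'E'
from workcell import status, cams, r
import cv2,json,numpy as np
s=status.state(); print({k:np.round(v,4).tolist() for k,v in s.items()})
for n in ["scene","top","wrist"]:
    c=cams.read_camera(n); cv2.imwrite(f"pics/{n}0.png",c["pixels"])
    print(n,{k:np.round(v,4).tolist() for k,v in c.items() if k!="pixels"})
E
```

```text
{'t': 0.0, 'joint_pos': [-1.3382, 0.522, -0.0364, 1.6, 0.0212, 1.0211, -0.1128], 'qd': [0.001, -0.0003, 0.0018, 0.0014, 0.0009, -0.0007, -0.0004], 'effort': [-0.0012, -92.711, 1.9792, -36.9942, 0.0178, 0.008, 0.0], 'ee_pos': [0.1863, 0.5963, 0.2308], 'eef_rot': [-1.3381, -0.9827, 0.9841], 'force': [0.3049, -0.6929, -0.6908], 'wrist_torque': [-0.0352, -0.009, 0.0044], 'finger_gap': 0.0857}
scene {'fx': 428.0581, 'fy': 428.0581, 'cx': 284.8065, 'cy': 204.6467, 'k1': -0.1144, 'R': [[-0.3589, 0.9334, 0.0065], [0.6662, 0.261, -0.6986], [-0.6537, -0.2463, -0.7155]], 't': [0.1263, -0.2892, 1.5139]}
top {'fx': 536.9176, 'fy': 536.9176, 'cx': 283.9425, 'cy': 205.1007, 'k1': -0.1084, 'R': [[-0.0037, -0.9998, 0.0212], [-0.9947, 0.0015, -0.1032], [0.1031, -0.0215, -0.9944]], 't': [0.011, 0.4561, 1.2419]}
wrist {'fx': 357.4163, 'fy': 357.4163, 'cx': 284.055, 'cy': 207.8671, 'k1': -0.0524, 'hand_eye': [[1.0, 0.0004, 0.0001, 0.0009], [-0.0, -0.259, 0.9659, -0.1429], [0.0004, -0.9659, -0.259, 0.066], [0.0, 0.0, 0.0, 1.0]]}
```

View pics/top0.png

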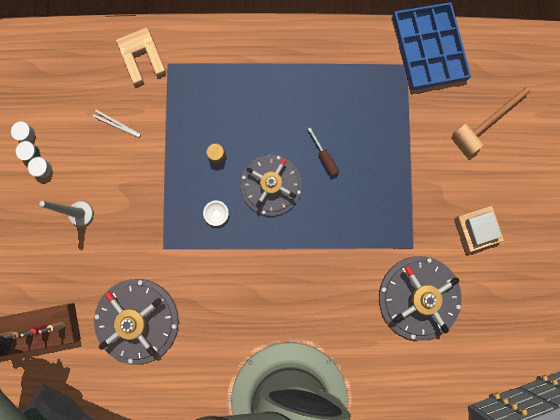

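View pics/scene0.png

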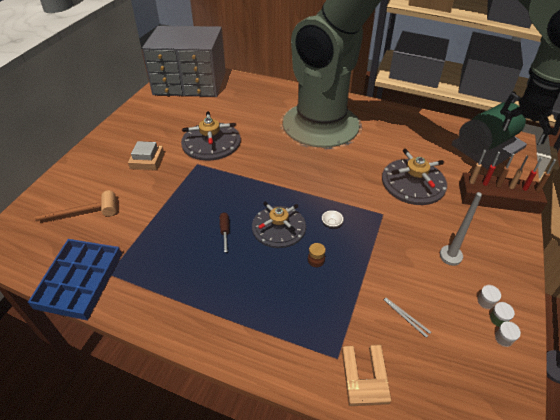

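View pics/wrist0.png

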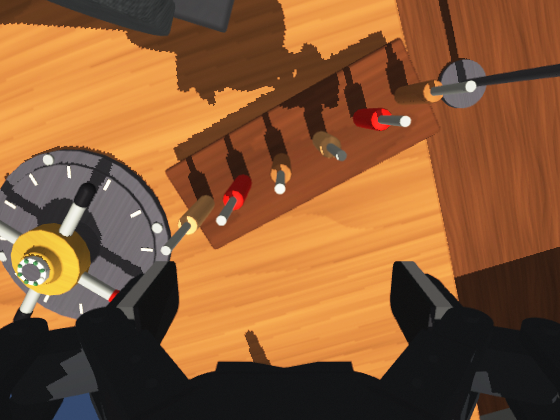

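The top view shows three dials, at (270,182), (128,323) and (427,300). The middle one is about 62 px across, the other two about 84 px. The jar is at (216,153), the dish at (216,213) and the graver at (324,152). Next I measure the sizes and take a close crop.

```bash
cat > h.py <<'E'
import numpy as np,cv2
from scipy.spatial.transform import Rotation as Ro
def ray(c,u,v,st=None):
    K=np.array([[c["fx"],0,c["cx"]],[0,c["fy"],c["cy"]],[0,0,1.]])
    p=cv2.undistortPoints(np.array([[[u,v]]],float),K,np.array([c["k1"],0,0,0.]))[0,0]
    d=np.array([p[0],p[1],1.])
    if "hand_eye" in c:
        H=np.array(c["hand_eye"]);T=Ro.from_rotvec(st["eef_rot"]).as_matrix()
        return T@H[:3,3]+np.array(st["ee_pos"]),T@H[:3,:3]@d
    R=np.array(c["R"]);return -R.T@np.array(c["t"]),R.T@d
def onz(c,u,v,z,st=None):
    o,d=ray(c,u,v,st);return o+d*(z-o[2])/d[2]
def tri(a,b):
    A=np.zeros((3,3));B=np.zeros(3)
    for o,d in (a,b):
        d=d/np.linalg.norm(d);P=np.eye(3)-np.outer(d,d);A+=P;B+=P@o
    x=np.linalg.solve(A,B)
    return x,[np.linalg.norm(np.cross(x-o,d/np.linalg.norm(d))) for o,d in (a,b)]
def comps(m,amin=8):
    n,l,s,ce=cv2.connectedComponentsWithStats(m.astype(np.uint8))
    return [(ce[i].round(1).tolist(),s[i].tolist()) for i in range(1,n) if s[i][4]>=amin]
E
python3 - <<'E'
from h import *
from workcell import cams
for n,(x0,y0,x1,y1) in {"top":(190,120,350,240),"scene":(210,170,350,270)}.items():
    c=cams.read_camera(n);im=c["pixels"]
    crop=im[y0:y1,x0:x1];cv2.imwrite(f"pics/{n}_crop.png",cv2.resize(crop,None,fx=5,fy=5,interpolation=cv2.INTER_CUBIC))
    hsv=cv2.cvtColor(im,cv2.COLOR_BGR2HSV);H,S,V=cv2.split(hsv)
    w=np.zeros(H.shape,bool);w[y0:y1,x0:x1]=1
    red=w&((H<8)|(H>172))&(S>170)&(V>100); brass=w&(H>12)&(H<30)&(S>110)&(V>110)
    print(n,"red",comps(red),"brass",comps(brass,30))
    for (ce,st) in comps(red): print(" red z.045",onz(c,*ce,.045).round(4))
    for (ce,st) in comps(brass,30): print(" brass z.05",onz(c,*ce,.05).round(4))
c=cams.read_camera("top")
for a,b in [((240,185),(301,185)),((94,322),(178,322)),((379,298),(462,298))]: print(np.linalg.norm(onz(c,*a,.009)-onz(c,*b,.009)))
E
```

```text
top red [([283.2, 160.9], [281, 159, 5, 5, 17])] brass [([214.8, 151.6], [207, 144, 17, 16, 222]), ([270.6, 182.2], [260, 172, 22, 21, 277])]
 red z.045 [0.5578 0.0116 0.045 ]
 brass z.05 [0.579  0.1711 0.05  ]
 brass z.05 [0.5068 0.0411 0.05  ]
scene red [([261.2, 225.5], [259, 224, 6, 4, 17])] brass [([278.1, 215.2], [269, 208, 19, 15, 167]), ([316.8, 249.0], [309, 243, 16, 13, 164])]
 red z.045 [0.5578 0.0129 0.045 ]
 brass z.05 [0.512  0.0421 0.05  ]
 brass z.05 [0.5831 0.1731 0.05  ]
0.14596173124996528
0.19979987062304827
0.20162953970062192
```

View pics/top_crop.png

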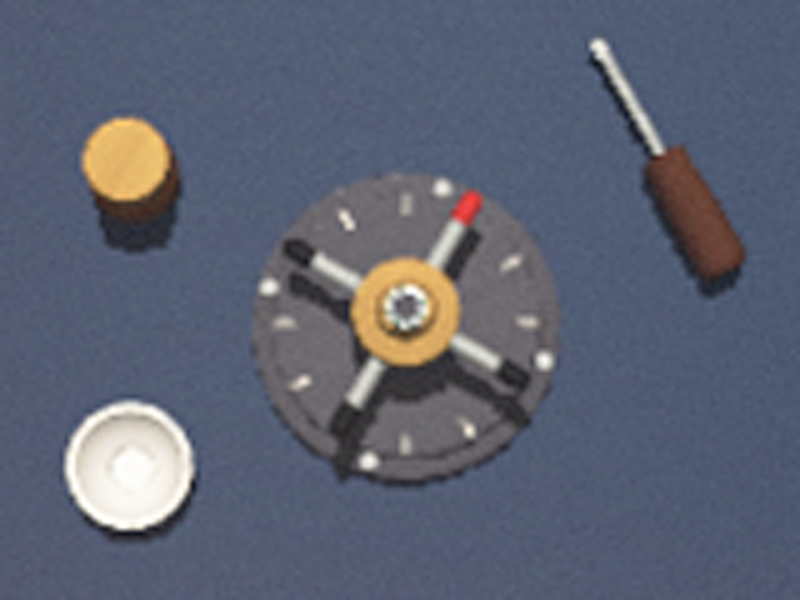

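View pics/scene_crop.png

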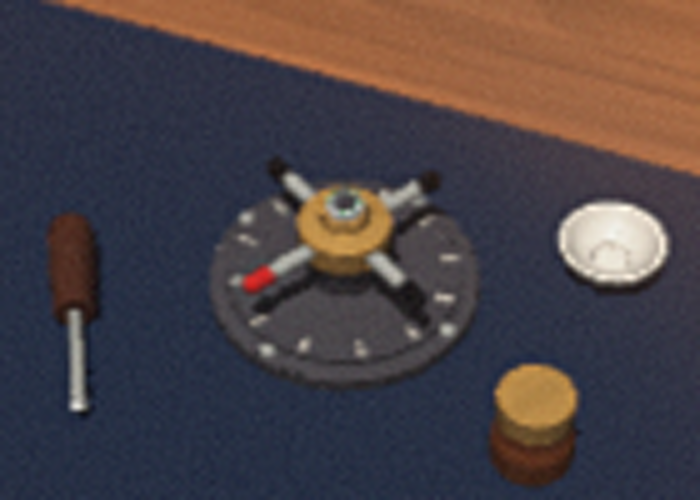

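```bash
python3 - <<'E'
from h import *
from workcell import cams,status
t=cams.read_camera("top");s=cams.read_camera("scene")
print("red",tri(ray(t,283.2,160.9),ray(s,261.2,225.5)))
print("ringtop",tri(ray(t,190+405/5-.5+.1,120+307/5-.4),ray(s,210+345/5-.4,170+203/5-.4)))
print("hub blob",tri(ray(t,270.6,182.2),ray(s,278.1,215.2)))
# spoke black ends in top
for n,p in {"red tip":(470,205),"b1":(297,248),"b2":(513,374),"b3":(347,418)}.items(): print(n,onz(t,190+p[0]/5-.4,120+p[1]/5-.4,.045).round(4))
# base disc outline from the scene/top : ellipse extents
print("disc c",onz(t,190+406/5-.4,120+328/5-.4,.009))
st=status.state();print(Ro.from_rotvec(st["eef_rot"]).as_matrix().round(3),st["t"])
E
```

```text
red (array([0.55763701, 0.01219101, 0.0446071 ]), [np.float64(0.0006230006097055098), np.float64(0.0006230006097054993)])
ringtop (array([0.50730104, 0.04137735, 0.06432756]), [np.float64(0.0003582133215055816), np.float64(0.00035821332150553)])
hub blob (array([0.50760655, 0.04076189, 0.04500994]), [np.float64(0.0003647816503194208), np.float64(0.00036478165031950474)])
red tip [0.5585 0.0107 0.045 ]
b1 [0.5382 0.0914 0.045 ]
b2 [ 0.4788 -0.009   0.045 ]
b3 [0.4584 0.068  0.045 ]
disc c [0.50552901 0.0407542  0.009     ]
[[ 0.298 -0.    -0.955]
 [ 0.955 -0.     0.298]
 [-0.    -1.    -0.   ]] 0.4
```

Candidates were the dials at top (270,182), (128,323) and (427,300), measuring 146, 200 and 202 mm across. Only the first matches 148 mm. In the crops its red spoke points to the upper right at (283,161), and three black-ended spokes complete the cross.

The axis is at about (0.508, 0.041) and the red spoke's azimuth is −30°. I will push the black spoke at azimuth 150° (top (259,203)) with shut fingers.

>>> {"name": "jog_arm", "arguments": {"steps": [[0, 0, 0, 0.111], [0, 0, 0, 0.111], [-15, 0, -21, 0], [-15, 0, -21, 0], [-15, 0, -21, 0], [-15, 0, -21, 0], [-15, 0, -21, 0], [-15, 0, -21, 0], [-15, 0, -21, 0], [-15, 0, -21, 0], [-15, 0, -21, 0], [-15, 0, -21, 0]], "claw": 1}}

```text
t: 1.4
ee_pos: [0.2933, 0.3604, 0.2314]
eef_rot: [-1.413, -0.815, 0.814]
force: [0.9, -0.3, 0.2]
finger_gap: -0.0001
```

>>> {"name": "jog_arm", "arguments": {"steps": [[-15, 0, -21, 0], [-15, 0, -21, 0], [-15, 0, -21, 0], [-15, 0, -21, 0], [-15, 0, -21, 0], [-15, 0, -21, 0], [-15, 0, -21, 0], [-15, 0, -21, 0], [-15, 0, -21, 0], [-15, 0, -21, 0], [-15, 0, -21, 0], [0, 0, 0, 0]]}}

```text
t: 2.4
ee_pos: [0.4116, 0.0991, 0.2316]
eef_rot: [-1.415, -0.812, 0.811]
force: [-0.7, -0.8, -0.5]
finger_gap: 0.0002
```

```bash
cat >> h.py <<'E'
AX=np.array([.508,.041])
def goal(psi,gap,z,st,r=50.,axis=AX,half=19.):
    "tool-frame shift (mm) and spin (rad) to stand gap mm behind a spoke at azimuth psi deg"
    a=np.radians(psi);u=np.array([np.cos(a),np.sin(a)]);t=np.array([np.sin(a),-np.cos(a)])
    p=axis+(r*u-(half+gap)*t)/1000
    R=Ro.from_rotvec(st["eef_rot"]).as_matrix()
    d=R.T@(np.array([p[0],p[1],z])-st["ee_pos"])*1000
    az=np.arctan2(R[1,0],R[0,0]);spin=az-np.arctan2(t[1],t[0])
    return d.round(2),round((spin+np.pi)%(2*np.pi)-np.pi,4),p.round(4)
E
python3 - <<'E'
from h import *
from workcell import cams,status
st=status.state();c=cams.read_camera("wrist");cv2.imwrite("pics/w1.png",c["pixels"])
print(np.round(st["joint_pos"],2),goal(150,12,.15,st))
E
```

```text
[-0.59  0.2   0.25  2.11 -0.06  0.84  0.74] (array([-32.74,  81.65, -62.6 ]), np.float64(-0.0058), array([0.4492, 0.0392]))
```

View pics/w1.png

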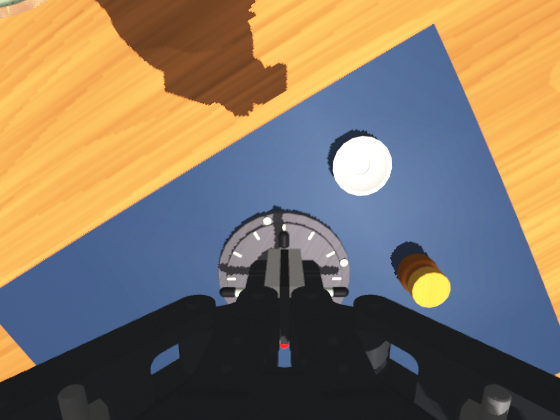

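The wrist view shows the shut fingers over the dial. The spoke to be pushed is at (284,240), with the dish at (362,165) and the jar at (424,276). Nothing is in the way, so I go beside the spoke.

>>> {"name": "jog_arm", "arguments": {"steps": [[-8, 10, -15, 0], [-8, 10, -15, 0], [-8, 20, -16, 0], [-9, 20, -16, 0], [0, 22, 0, 0], [0, 0, 0, 0], [0, 0, 0, 0]]}}

```text
t: 3.03
ee_pos: [0.4467, 0.0439, 0.1491]
eef_rot: [-1.412, -0.813, 0.816]
force: [-0.0, 0.0, 0.9]
finger_gap: 0.0
```

```bash
python3 - <<'E'
from h import *
from workcell import cams,status
st=status.state();c=cams.read_camera("wrist");cv2.imwrite("pics/w2.png",c["pixels"])
print(st["t"],np.round(st["ee_pos"],4),np.round(st["force"],1),goal(150,12,.034,st))
im=c["pixels"];H,S,V=cv2.split(cv2.cvtColor(im,cv2.COLOR_BGR2HSV))
red=((H<8)|(H>172))&(S>170)&(V>80);print(comps(red))
# where should predicted tips show
Hm=np.array(c["hand_eye"]);T=Ro.from_rotvec(st["eef_rot"]).as_matrix()
def proj(X):
    q=np.linalg.inv(Hm)@np.r_[T.T@(X-st["ee_pos"]),1];x,y=q[:2]/q[2];k=1+c["k1"]*(x*x+y*y)
    return [round(c["fx"]*x*k+c["cx"]),round(c["fy"]*y*k+c["cy"])]
for a in (150,240,60,-30): print(a,proj(np.r_[AX+.065*np.array([np.cos(np.radians(a)),np.sin(np.radians(a))]),.045]))
s=cams.read_camera("scene")["pixels"][100:300,180:400];cv2.imwrite("pics/s2.png",cv2.resize(s,None,fx=3,fy=3))
E
```

```text
3.0333 [0.4467 0.0439 0.1491] [-0.   0.   0.9] (array([ -2.67, 115.08,  -4.76]), np.float64(-0.0008), array([0.4492, 0.0392]))
[]
150 [323, 194]
240 [235, 278]
60 [406, 277]
-30 [318, 351]
```

View pics/w2.png

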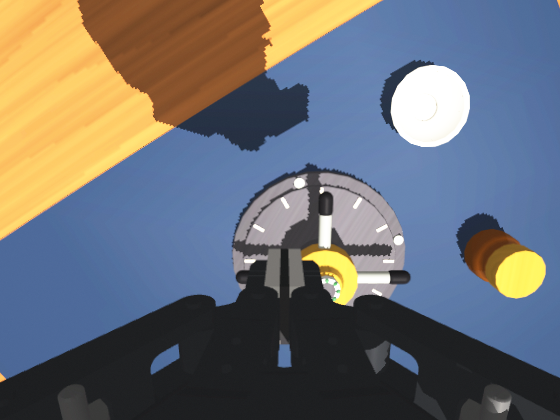

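View pics/s2.png

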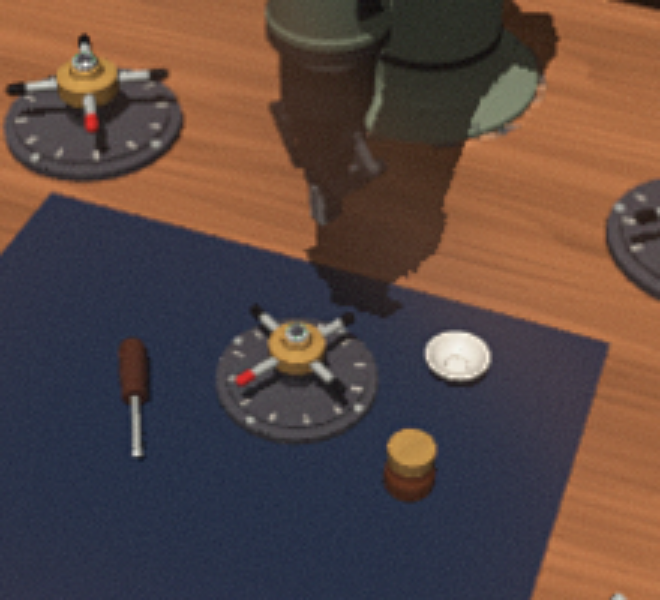

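The wrist picture agrees with my axis to about 2 px: the spoke tip is predicted at (323,194) and seen at (325,194). The fingers are at (284,265), to the left of the spoke, and the scene view shows nothing disturbed. Now down.

>>> {"name": "jog_arm", "arguments": {"steps": [[-3, 5, -5, 0], [0, 20, 0, 0], [0, 20, 0, 0], [0, 20, 0, 0], [0, 20, 0, 0], [0, 15, 0, 0], [0, 10, 0, 0], [0, 5, 0, 0], [0, 0, 0, 0], [0, 0, 0, 0]]}}

```text
t: 3.97
ee_pos: [0.4505, 0.0383, 0.0349]
eef_rot: [-1.413, -0.815, 0.814]
force: [-0.3, 0.2, 0.3]
finger_gap: 0.0
```

```bash
python3 - <<'E'
from h import *
from workcell import cams,status
st=status.state();c=cams.read_camera("wrist");cv2.imwrite("pics/w3.png",c["pixels"])
print(st["t"],np.round(st["ee_pos"],4),np.round(st["force"],1),goal(150,12,.034,st))
s=cams.read_camera("scene")["pixels"][150:300,200:400];cv2.imwrite("pics/s3.png",cv2.resize(s,None,fx=4,fy=4))
E
```

```text
3.9667 [0.4505 0.0383 0.0349] [-0.3  0.2  0.3] (array([0.11, 0.87, 1.61]), np.float64(-0.0013), array([0.4492, 0.0392]))
```

View pics/w3.png

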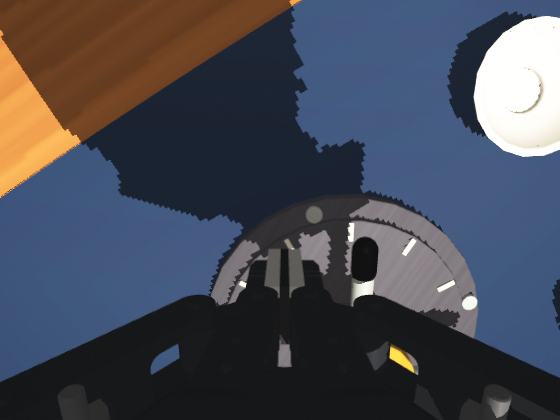

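View pics/s3.png

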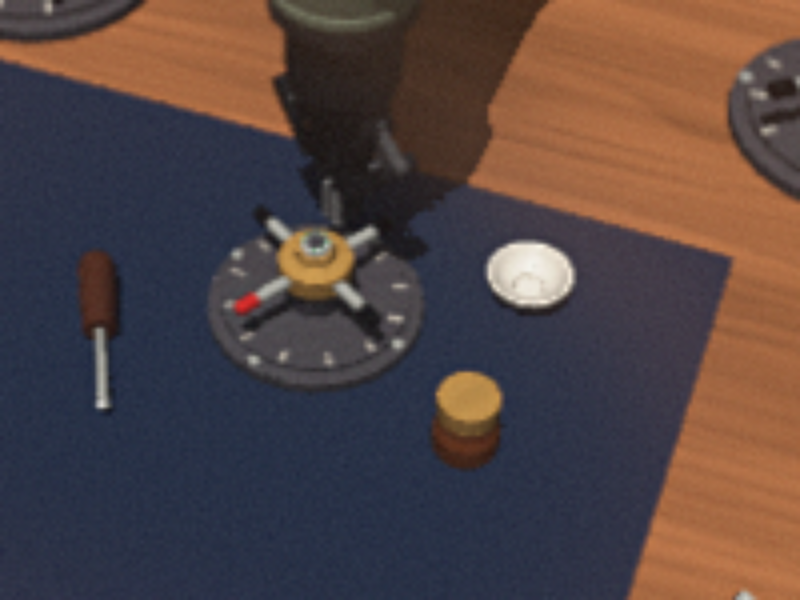

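The fingertips, right edge near (318,275), are down beside the spoke end at (364,262) with a gap of about 12 mm. I close the gap slowly.

>>> {"name": "jog_arm", "arguments": {"steps": [[4, 0, 1, 0], [4, 0, 0.5, 0], [2, 0, 0, 0], [1, 0, 0, 0], [1, 0, 0, 0], [1, 0, 0, 0], [1, 0, 0, 0], [0, 0, 0, 0]]}}

```text
t: 4.73
ee_pos: [0.4559, 0.0512, 0.0343]
eef_rot: [-1.413, -0.815, 0.815]
force: [0.9, -0.3, 0.0]
finger_gap: -0.0003
```

```bash
python3 - <<'E'
from h import *
from workcell import cams,status
st=status.state()
print(st["t"],np.round(st["ee_pos"],4),np.round(st["force"],1),np.round(st["wrist_torque"],2),goal(150,0,.034,st))
# rows: rigid clockwise rotation of step d about axis, in tool frame
for deg in (2,1.5,1):
    d=np.radians(deg);p=np.array([-19.,50.]) # x,z ; clockwise: z->x
    q=np.array([np.cos(d)*p[0]+np.sin(d)*p[1],-np.sin(d)*p[0]+np.cos(d)*p[1]])
    print(deg,(q-p).round(3),d.round(4))
E
```

```text
4.7333 [0.4559 0.0512 0.0343] [ 0.9 -0.3  0. ] [ 0.01  0.04 -0.03] (array([-1.82,  0.27, -0.23]), np.float64(-0.0012), array([0.4552, 0.0495]))
2 [1.757 0.633] 0.0349
1.5 [1.315 0.48 ] 0.0262
1 [0.876 0.324] 0.0175
```

>>> {"name": "jog_arm", "arguments": {"steps": [[1.75, 0, 0.63, 0.035], [1.75, 0, 0.63, 0.035], [1.75, 0, 0.63, 0.035], [1.75, 0, 0.63, 0.035], [0, 0, 0, 0]]}}

```text
t: 5.15
ee_pos: [0.4575, 0.0582, 0.0342]
eef_rot: [-1.453, -0.705, 0.706]
force: [-1.2, -2.5, 0.6]
finger_gap: -0.0001
```

```bash
cat > m.py <<'E'
from h import *
from workcell import cams,status
import sys
st=status.state()
psi=float(sys.argv[1])
print(st["t"],np.round(st["ee_pos"],4),np.round(st["force"],1),goal(psi,0,.034,st))
R=Ro.from_rotvec(st["eef_rot"]).as_matrix();print("F tool",(R.T@st["force"]).round(2),"frame psi",(np.degrees(np.arctan2(R[1,0],R[0,0]))+90).round(1))
for n in sys.argv[2:]:
    c=cams.read_camera(n);im=c["pixels"]
    if n=="top": x0,y0,x1,y1=200,130,340,235
    elif n=="scene": x0,y0,x1,y1=200,160,350,272
    else: cv2.imwrite(f"pics/{n}_{st['t']:.2f}.png",im);continue
    H,S,V=cv2.split(cv2.cvtColor(im,cv2.COLOR_BGR2HSV));w=np.zeros(H.shape,bool);w[y0:y1,x0:x1]=1
    for ce,_ in comps(w&((H<8)|(H>172))&(S>150)&(V>70),5):
        X=onz(c,*ce,.045);print(n,"red px",ce,"az",np.degrees(np.arctan2(X[1]-AX[1],X[0]-AX[0])).round(1),"r",np.linalg.norm(X[:2]-AX).round(4))
    cv2.imwrite(f"pics/{n}_{st['t']:.2f}.png",cv2.resize(im[y0:y1,x0:x1],None,fx=5,fy=5))
E
python3 m.py 142 scene top; ls pics
```

```text
5.15 [0.4575 0.0582 0.0342] [-1.2 -2.5  0.6] (array([-1.46,  0.25, -0.38]), np.float64(-0.0036), array([0.4569, 0.0568]))
F tool [-2.7  -0.57 -0.63] frame psi 141.8
scene red px [259.5, 223.9] az -36.6 r 0.0577
s2.png
s3.png
scene0.png
scene_5.15.png
scene_crop.png
top0.png
top_5.15.png
top_crop.png
w1.png
w2.png
w3.png
wrist0.png
```

Contact made: 2.7 N, red end turned about 7°. The dial moves with the finger, so I continue.

>>> {"name": "jog_arm", "arguments": {"steps": [[1.75, 0, 0.63, 0.035], [1.75, 0, 0.63, 0.035], [1.75, 0, 0.63, 0.035], [1.75, 0, 0.63, 0.035], [1.75, 0, 0.63, 0.035], [1.75, 0, 0.63, 0.035], [0, 0, 0, 0]]}}

```text
t: 5.83
ee_pos: [0.4621, 0.069, 0.0343]
eef_rot: [-1.501, -0.545, 0.544]
force: [0.5, -0.4, -0.1]
finger_gap: 0.0
```

```bash
python3 m.py 130 scene top
```

```text
5.8333 [0.4621 0.069  0.0343] [ 0.5 -0.4 -0.1] (array([-1.8 ,  0.26, -0.94]), np.float64(-0.0023), array([0.4613, 0.0671]))
F tool [ 0.13  0.1  -0.59] frame psi 129.9
scene red px [256.8, 217.7] az -60.0 r 0.0575
top red px [293.3, 169.2] az -60.3 r 0.0609
```

First click: the red end snapped to −60° and the force is zero. Second click next.

>>> {"name": "jog_arm", "arguments": {"steps": [[1.75, 0, 0.65, 0.035], [1.75, 0, 0.65, 0.035], [1.75, 0, 0.65, 0.035], [1.75, 0, 0.65, 0.035], [1.75, 0, 0.65, 0.035], [1.75, 0, 0.65, 0.035], [1.75, 0, 0.65, 0.035], [1.75, 0, 0.65, 0.035], [1.75, 0, 0.65, 0.035], [1.75, 0, 0.65, 0.035], [1.75, 0, 0.65, 0.035], [0, 0, 0, 0]]}}

```text
t: 6.93
ee_pos: [0.4748, 0.0841, 0.0342]
eef_rot: [-1.557, -0.243, 0.244]
force: [-1.0, -0.9, 1.2]
finger_gap: 0.0003
```

```bash
python3 m.py 108 scene top
```

```text
6.9333 [0.4748 0.0841 0.0342] [-1.  -0.9  1.2] (array([-0.76,  0.21, -1.24]), np.float64(-0.0035), array([0.4745, 0.0827]))
F tool [-1.27 -1.24 -0.55] frame psi 107.8
scene red px [256.6, 214.7] az -70.9 r 0.0578
top red px [294.4, 174.1] az -71.5 r 0.0584
```

>>> {"name": "jog_arm", "arguments": {"steps": [[1.75, 0, 0.6, 0.035], [1.75, 0, 0.6, 0.035], [1.75, 0, 0.6, 0.035], [1.75, 0, 0.6, 0.035], [0, 0, 0, 0], [0, 0, 0, 0]]}}

```text
t: 7.53
ee_pos: [0.4812, 0.0883, 0.0343]
eef_rot: [-1.567, -0.136, 0.136]
force: [0.2, -0.5, -0.0]
finger_gap: -0.0
```

```bash
python3 m.py 100 scene top wrist
```

```text
7.5333 [0.4812 0.0883 0.0343] [ 0.2 -0.5 -0. ] (array([-0.78,  0.27, -1.29]), np.float64(-0.0012), array([0.4806, 0.0869]))
F tool [ 0.09  0.05 -0.48] frame psi 99.9
scene red px [258.3, 209.6] az -90.0 r 0.0579
top red px [295.4, 182.4] az -91.0 r 0.0576
```

```bash
ls -t pics | head -3
```

```text
wrist_7.53.png
top_7.53.png
scene_7.53.png
```

View pics/wrist_7.53.png

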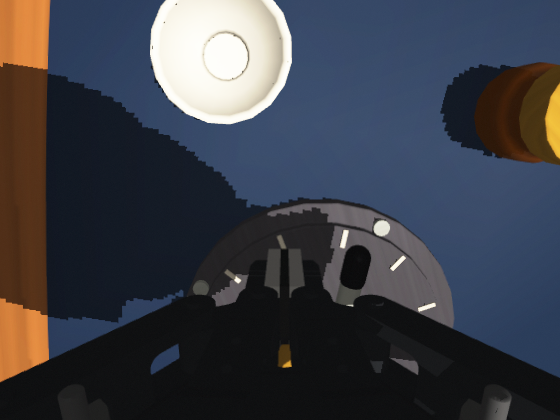

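View pics/scene_7.53.png

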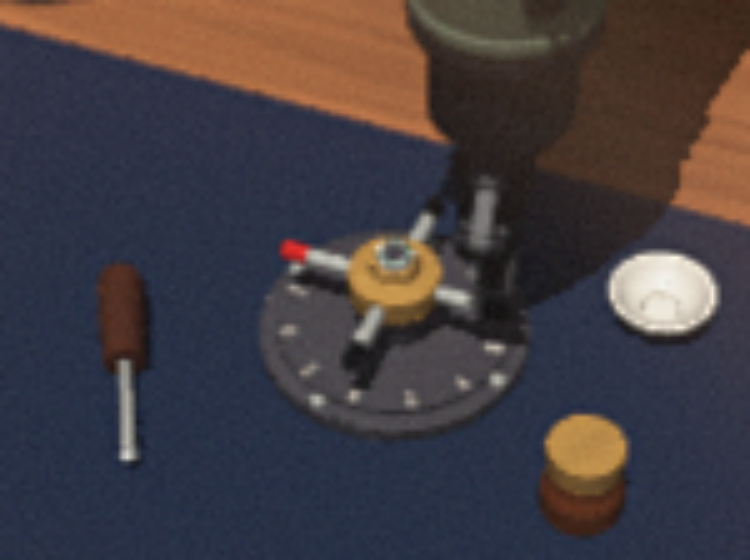

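>>> {"name": "jog_arm", "arguments": {"steps": [[1.75, 0, 0.6, 0.035], [1.75, 0, 0.6, 0.035], [1.75, 0, 0.6, 0.035], [1.75, 0, 0.6, 0.035], [1.75, 0, 0.6, 0.035], [1.75, 0, 0.6, 0.035], [1.75, 0, 0.6, 0.035], [1.75, 0, 0.6, 0.035], [0, 0, 0, 0]]}}

```text
t: 8.43
ee_pos: [0.4947, 0.0939, 0.0342]
eef_rot: [-1.569, 0.087, -0.086]
force: [-2.6, -0.6, 1.5]
finger_gap: 0.0002
```

```bash
python3 m.py 84 scene top
```

```text
8.4333 [0.4947 0.0939 0.0342] [-2.6 -0.6  1.5] (array([-0.22,  0.19, -1.2 ]), np.float64(-0.005), array([0.4943, 0.0927]))
F tool [-2.55 -1.52 -0.87] frame psi 83.7
scene red px [259.1, 208.4] az -94.8 r 0.0579
top red px [295.6, 184.2] az -95.2 r 0.0583
```

The pictures show the finger well clear of the ring, with jar, dish and graver in place. Two clicks are done and the third is under load. I go on past its middle.

>>> {"name": "jog_arm", "arguments": {"steps": [[1.75, 0, 0.6, 0.035], [1.75, 0, 0.6, 0.035], [1.75, 0, 0.6, 0.035], [1.75, 0, 0.6, 0.035], [1.75, 0, 0.6, 0.035], [1.75, 0, 0.6, 0.035], [0, 0, 0, 0], [0, 0, 0, 0]]}}

```text
t: 9.2
ee_pos: [0.5059, 0.0952, 0.0343]
eef_rot: [-1.557, 0.249, -0.249]
force: [0.6, 0.4, -0.4]
finger_gap: 0.0
```

```bash
python3 m.py 72 scene top
```

```text
9.2 [0.5059 0.0952 0.0343] [ 0.6  0.4 -0.4] (array([-0.22,  0.29, -0.86]), np.float64(-0.0028), array([0.5054, 0.0944]))
F tool [0.41 0.42 0.6 ] frame psi 71.8
scene red px [265.1, 203.1] az -120.2 r 0.0583
top red px [292.3, 194.4] az -120.1 r 0.0581
```

Three clicks, red end at −120°. For the last one I go gently in stages.

>>> {"name": "jog_arm", "arguments": {"steps": [[1.75, 0, 0.6, 0.035], [1.75, 0, 0.6, 0.035], [1.75, 0, 0.6, 0.035], [1.75, 0, 0.6, 0.035], [1.75, 0, 0.6, 0.035], [1.75, 0, 0.6, 0.035], [1.75, 0, 0.6, 0.035], [1.75, 0, 0.6, 0.035], [0.9, 0, 0.3, 0.0175], [0.9, 0, 0.3, 0.0175], [0.9, 0, 0.3, 0.0175], [0, 0, 0, 0]]}}

```text
t: 10.3
ee_pos: [0.5232, 0.0929, 0.0343]
eef_rot: [-1.51, 0.511, -0.51]
force: [-1.7, 2.4, 1.7]
finger_gap: 0.0001
```

```bash
python3 m.py 53 scene top
```

```text
10.3 [0.5232 0.0929 0.0343] [-1.7  2.4  1.7] (array([ 0.12,  0.26, -0.6 ]), np.float64(-0.0063), array([0.5229, 0.0924]))
F tool [-2.85 -1.67  0.85] frame psi 52.6
scene red px [266.8, 202.2] az -125.8 r 0.0585
top red px [291.1, 196.6] az -125.9 r 0.0585
```

>>> {"name": "jog_arm", "arguments": {"steps": [[0.9, 0, 0.3, 0.0175], [0.9, 0, 0.3, 0.0175], [0.9, 0, 0.3, 0.0175], [0.9, 0, 0.3, 0.0175], [0.9, 0, 0.3, 0.0175], [0.9, 0, 0.3, 0.0175], [0.9, 0, 0.3, 0.0175], [0.9, 0, 0.3, 0.0175], [0, 0, 0, 0]]}}

```text
t: 11.15
ee_pos: [0.5306, 0.0895, 0.0343]
eef_rot: [-1.481, 0.62, -0.621]
force: [0.2, 0.6, 0.4]
finger_gap: -0.0002
```

```bash
python3 m.py 44.5 scene top
```

```text
11.15 [0.5306 0.0895 0.0343] [0.2 0.6 0.4] (array([-0.22,  0.33, -0.15]), np.float64(0.0007), array([0.5303, 0.0896]))
F tool [-0.27 -0.39  0.59] frame psi 44.5
scene red px [269.9, 201.0] az -135.2 r 0.0586
top red px [288.3, 199.7] az -135.4 r 0.0583
```

>>> {"name": "jog_arm", "arguments": {"steps": [[0.9, 0, 0.3, 0.0175], [0.9, 0, 0.3, 0.0175], [0, 0, 0, 0], [0, 0, 0, 0]]}}

```text
t: 11.58
ee_pos: [0.532, 0.089, 0.0343]
eef_rot: [-1.473, 0.646, -0.646]
force: [-0.1, 0.1, -0.2]
finger_gap: -0.0001
```

```bash
python3 m.py 42.5 scene top
```

```text
11.5833 [0.532  0.089  0.0343] [-0.1  0.1 -0.2] (array([ 0.17,  0.29, -0.11]), np.float64(0.0023), array([0.532 , 0.0888]))
F tool [-0.18  0.17 -0.03] frame psi 42.6
scene red px [275.3, 199.8] az -150.4 r 0.0591
top red px [283.0, 203.5] az -150.4 r 0.0579
```

The dial snapped to −150.4°, the fourth click, with no force on the finger. I back off and lift straight up.

>>> {"name": "jog_arm", "arguments": {"steps": [[-2, 0, 0, 0], [-2, -2, 0, 0], [0, -10, 0, 0], [0, -20, 0, 0], [0, -20, 0, 0], [0, -20, 0, 0], [0, -20, 0, 0], [0, -20, 0, 0], [-15, -20, 0, 0], [-20, -10, 0, 0], [-20, 0, 0, 0], [-20, 0, 0, 0]]}}

```text
t: 12.68
ee_pos: [0.478, 0.1478, 0.1776]
eef_rot: [-1.471, 0.646, -0.646]
force: [0.2, 0.5, -0.9]
finger_gap: 0.0
```

>>> {"name": "jog_arm", "arguments": {"steps": [[-20, 0, -10, 0], [-20, 0, -10, 0], [-20, 0, -10, 0], [-20, 0, -10, 0], [0, 0, 0, 0], [0, 0, 0, 0], [0, 0, 0, 0]]}}

```text
t: 13.27
ee_pos: [0.3953, 0.179, 0.1768]
eef_rot: [-1.472, 0.645, -0.646]
force: [-0.2, -0.2, -0.0]
finger_gap: -0.0001
```

```bash
python3 m.py 30 scene top; python3 - <<'E'
from h import *
from workcell import cams,status
c=cams.read_camera("scene");a=cv2.imread("pics/scene0.png");d=cv2.absdiff(a,c["pixels"]).max(2)
for n,(x0,y0,x1,y1) in dict(graver=(215,205,235,255),dish=(318,205,348,232),jar=(304,240,332,270)).items(): print(n,d[y0:y1,x0:x1].max(),d[y0:y1,x0:x1].mean().round(1))
cv2.imwrite("pics/end.png",c["pixels"])
E
```

```text
13.2667 [0.3953 0.179  0.1768] [-0.2 -0.2 -0. ] (array([170.34, 142.87,  42.19]), np.float64(0.2209), array([0.5418, 0.0825]))
F tool [-0.03  0.03 -0.28] frame psi 42.7
scene red px [275.5, 199.7] az -151.0 r 0.0594
top red px [283.0, 203.5] az -150.4 r 0.0579
graver 13 4.5
dish 12 5.0
jar 14 4.6
```

View pics/end.png

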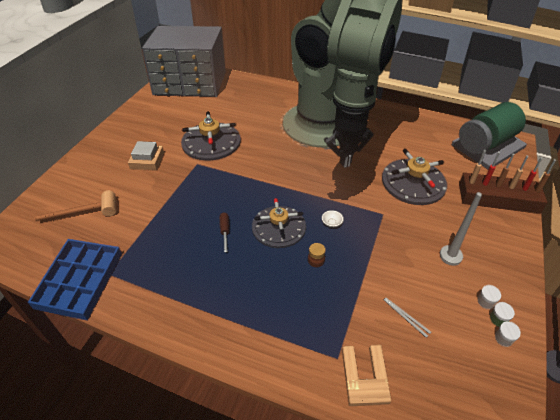

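The final picture shows the red end at (275,200), four clicks on from (261,225). The arm is well clear, and jar, dish and graver are unchanged apart from image noise. Handing in.

```bash
python3 -c "
from workcell import r
print(r.close_job())"
```

```text
the job is handed in; nothing more can be done
None
```

I pushed the black-ended spoke at azimuth 150° on the 146 mm dial with the shut fingers, following an arc and checking each click in the cameras. The dial went through four clicks clockwise. After the fourth I lifted the fingers clear and handed the job in at about 13 s.

- **Dial angle:** the red spoke went from about −30° to −150.4° in the top view and −151.0° in the scene view, so 120° within about 1°. It read the same just before and after I withdrew the fingers.
- **Fingers and ring:** tool force was near zero at the end. The finger stayed outside the hub throughout, with no sign of touching the ring.
- **Jar, dish and graver:** in the scene camera their image areas differ from the start only by noise.

No check failed. Before the push, my measured axis position and the wrist view agreed to about 2 px. The dial's angle and speed come from pictures only, as there is no joint readout, and the hand-in gave no verdict.

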